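Hold the tester's guard lid for refitting its stay

ROBOT

A 6-joint arm with a two-finger parallel gripper is mounted at the origin on a cart in front of the work surface, level with it; the furniture and walls round the work are solid. World frame = base frame: x ahead of the robot, y to its left, z up, the work surface at z = 0. Lengths are in m, angles in rad, forces in N, time in s.
With the tool pointing down it reaches from about 0.375 to 0.975 m from the base axis. Payload 3.8 kg.
Tool frame: the origin (TCP) lies at the very end of the fingers, on their centre line; the grasp point (between the pads) lies bot.grip_point_offset behind it (bot.grip_point_offset is the distance from the TCP to the grasp point, in m); z points along the fingers, y is the line along which they close (so a half turn about z gives the same grasp; the last joint's range is limited). The gripper opens to 85 mm and grips with 20 to 120 N. Pads are 22 mm wide; open, the fingers measure 114 mm over their backs; the gripper's body (76 mm by 85 mm) begins 54 mm behind the grasp point. The pads swing forward as they close: fully open they stand 13 mm farther back than shut.
Start: joints at [-1.159, 0.264, 1.604, -0, 1.274, -0.037], TCP at [0.293, -0.608, 0.204] pointing down, gripper open.
Joint ranges: [-2.63, 2.63], [-0.94, 2.18], [0.31, 2.57], [-1.31, 4.45], [0, 2.66], [-2.55, 2.55]. Speed limits (rad/s): [2.57, 2.57, 3.14, 3.14, 3.14, 3.14].

INTERFACE

Orientations are given as a rotation vector (axis times angle).
In Python, from workcell import bot, vision gives the robot as it stands.
- The arm moves only by the tool play_rows, never from a script. Its argument "rows" is a list of rows, each an object of numbers: "dx", "dy", "dz": the shift along the tool's x, y, z as a fraction of full scale; "roll": the turn about the tool's z as a fraction of full scale; "fingers": the closure, from 0 (fully open) to 1 (shut). In form: [{"dx": .., "dy": .., "dz": .., "roll": .., "fingers": ..}, ...]. A call has 1 to 20 rows; each row shifts and turns the commanded pose from where the row before left it, along the tool's axes as they then stand; what a row does not reach is not made up. Full scale, the value 1, is 0.04 m for a shift and 4 degrees for a turn. A row lasts 1/12 s, in which the tool goes at most 41.7 mm and 7.16 degrees, less where a joint would pass 70% of its speed; a pose out of reach is approached as far as the arm can. A call with a number of a shift or a turn outside -1 to 1 is refused whole. A call with a gripper value outside its range is refused whole. The fingers move at their own pace and stop on an object; "grip_force" is the grip in N (left out, the last holds). Time passes only in rows, so rows that do not move let the fingers close. It gives the time, the measured TCP pose, the force and the opening at its end, in the units of the state.
- bot.read_state(): the state, without advancing time (a new reading comes with each control period).
- vision.read_camera(name): name is "side" or "top" or "wrist"; returns a dict with "pixels" (384x512x3 uint8, red, green, blue), "depth" (384x512 float32, m along the optical axis (not along the pixel's ray), 0 where there is no reading), "fx", "fy", "cx", "cy" (pixels), "R" (3x3) and "t" (3): a world point X has camera coordinates R X + t. Camera axes: x right, y down, z forward; pixel columns grow to the right and rows downward; lengths in m; the calibration is good to about 2 mm. A picture is of the moment at which its call begins.
- bot.finish_job(): hands the job in, once; it reports no verdict.
The state is a dict: "time": time; "q": joint angles; "joint_vel": joint speeds; "joint_torque": joint torques, N m; "tool_pos": TCP position; "tcp_rot": TCP orientation; "wrist_force": force on the tool from outside, world axes, zero at the start; "torque": the same for the moment, N m; "width": opening from 0.0 (shut) to 1.0 (fully open).
Only numpy, scipy, OpenCV 4.12 (cv2) and the standard library are available. Lean on these libraries where they do the work, as an engineer would, in place of code of your own. Each camera call takes 0.05 s, during which the arm holds its last target. There are 200 camera calls.

TASK

The slotted stay has come off the display tester, so its clear guard lid falls shut. With the lid still closed, turn the test-voltage knob fully anticlockwise to its stop; only then lift the lid by its bow handle to 45 degrees, the angle at which the stay's fixing points line up. Finish while still holding the lid steady there by the handle, for me to screw the stay back on; leave the stay, the screwdriver and the cup where they lie.

Things in the scene. Friction and masses are not known exactly. Their poses are not given: they have to be found in the camera images.
- tester: the display tester, a fixed low grey steel case with an aluminium deck, 250 (x) x 320 (y) x 70 mm high, standing on the bench; origin at the centre of its underside (bench height), x from its front to its back, y to its left, z up. The clear guard lid is on the left of the deck, the knob on the right. A display module lies in a black nest under the lid
- guard_lid (a joint): angle of the guard lid in rad: 0 shut, grows as its front edge is lifted, stop at 1.4; 45 degrees is 0.785. The lid is an aluminium frame 190 mm square with a clear window and clear skirts, about 0.3 to 0.7 kg, on a free hinge along the tester's y at its back edge: it falls shut when let go from any angle. Nothing but gravity loads it, and no latch holds it shut
- lid_hinge (a point): middle of the hinge axis at the back edge of the lid, 104 mm above the bench, fixed to the tester at x = 75, y = 45 mm; axes as the tester's
- lid_handle (a point): middle of the round grip bar of the lid's black bow handle (geoms guard_lid_c0 to c4); bar 12 mm thick, 110 mm long along the tester's y, 235 mm from the hinge axis, 104 mm above the bench when shut, 45 mm ahead of the lid's front edge, 35 mm ahead of the case, only the bench beneath. It moves with the lid on an arc about the hinge axis; x points toward the hinge, y along the bar
- voltage_knob (a joint): angle of the test-voltage knob in rad: 0 at its anticlockwise stop (off), grows clockwise seen from above, to 4.71. Friction about 0.04 N m; it stays where it is left
- knob_grip (a point): black knob: point on its vertical axis at the height to grip, 99 mm above the bench, 29 above the deck, 11 below the top of its upright bar. The bar is 42 mm long, 11 thick, on a round skirt 44 mm across whose top is 7 mm above the deck. x runs along the bar to the end with the white line; at the anticlockwise stop that end points to the front left, 135 degrees anticlockwise from the tester's x
- lid_stay: the slotted steel lid stay, loose, flat bar 124 x 14 x 4 mm lying on the bench left of the tester; origin under its centre, x along it; leave alone
- screwdriver: screwdriver with a black grip, loose, 144 mm long, 30 mm thick, lying on the bench right of the tester, roughly along the tester's x; origin under its middle; leave alone
- screw_cup: white plastic cup, loose, 61 mm wide, 67 mm high, standing on the bench behind the stay; leave alone

How it is judged:
On the way, in this order (a step that is already met when the one before it is completed fails the run):
1. the knob is at its anticlockwise stop (within 0.1 rad) while the lid is still shut (value of joint voltage_knob below 0.1 rad and value of joint guard_lid below 0.05 rad), for 0.2 s.
2. the lid is held by its handle at 45 degrees, within 6 (value of joint guard_lid between 0.68 and 0.89 rad and (contact force between the fingers and guard_lid_c0 above 0.5 N or contact force between the fingers and guard_lid_c1 above 0.5 N or contact force between the fingers and guard_lid_c2 above 0.5 N or contact force between the fingers and guard_lid_c3 above 0.5 N or contact force between the fingers and guard_lid_c4 above 0.5 N)), for 0.2 s.
At the end, for the whole second after the job is handed in: fingers on the bow handle (over 0.5 N), lid steady (under 0.06 rad/s) at 45 degrees within 6 (0.68 to 0.89 rad) and propped by nothing else, knob within 0.1 rad of its anticlockwise stop; stay, screwdriver and cup within 30 mm of where they lay (all of step 2 and velocity of joint guard_lid between -0.06 and 0.06 rad/s and value of joint voltage_knob below 0.1 rad and contact force between guard_lid and lid_stay below 0.1 N and contact force between guard_lid and screwdriver below 0.1 N and contact force between guard_lid and screw_cup below 0.1 N and distance of each of lid_stay, screwdriver, screw_cup from where it was at the start of the episode below 0.03 m); the arm keeps its last pose, push and grip.
It fails at once if the lid is lifted (over 0.12 rad) while the test voltage is on (knob more than 0.15 rad from its stop) (value of joint guard_lid above 0.12 rad and value of joint voltage_knob above 0.15 rad).
It fails at once if the stay, the screwdriver or the cup is moved by more than 30 mm (distance of any of lid_stay, screwdriver, screw_cup from where it was at the start of the episode above 0.03 m).
It also fails if it takes over 54 s, if anything falls off the work surface, if the arm or the gripper's body presses on something with over 40 N, if the wrist force passes 120 N, or if a joint passes its speed limit or range.

## Working session

There is one attempt and no reset: what is moved stays moved. The work goes in short steps, Python scripts to look and compute and a tool call to move; the robot and the scene stay as the last step left them, time stands still between calls to the robot, and variables do not carry over. Pictures are saved under pics/ and viewed, on a budget of 10 in all, crops included, one or two more only if the job needs it, and the job is handed in when it is done.

Besides the shell and the picture viewer there is one more tool, called after "Call:" as name(argument=value, ...), one argument or row to a line, values as JSON. play_rows: Moves the arm, as the interface text tells. Its arguments: {"type":"object","properties":{"rows":{"type":"array","items":{"type":"object","properties":{"dx":{"type":"number","minimum":-1,"maximum":1},"dy":{"type":"number","minimum":-1,"maximum":1},"dz":{"type":"number","minimum":-1,"maximum":1},"roll":{"type":"number","minimum":-1,"maximum":1},"fingers":{"type":"number"}}}},"grip_force":{"type":"number"}},"required":["rows"]}

```bash
mkdir -p pics; ls; cat > h.py <<'E'
import numpy as np,cv2
from workcell import bot,vision
def snap(n,f,crop=None,s=1):
    c=vision.read_camera(n); np.savez('pics/'+f+'.npz',**{k:c[k] for k in c})
    im=c['pixels'][:,:,::-1]
    if crop: x0,y0,x1,y1=crop; im=im[y0:y1,x0:x1]
    cv2.imwrite('pics/'+f+'.png',cv2.resize(im,None,fx=s,fy=s,interpolation=cv2.INTER_CUBIC)); return c
def ld(f): return dict(np.load('pics/'+f+'.npz'))
def back(c,u,v,d=None,z=None):
    r=np.array([(u-c['cx'])/c['fx'],(v-c['cy'])/c['fy'],1.]); R=c['R'];t=c['t']
    o=-R.T@t; w=R.T@r
    if z is not None: return o+w*(z-o[2])/w[2]
    if d is None: d=c['depth'][int(round(v)),int(round(u))]
    return o+w*d
def tri(obs):
    A=[];b=[]
    for c,u,v in obs:
        R=c['R'];t=c['t']
        for k,(p,f,cc) in enumerate(((u,c['fx'],c['cx']),(v,c['fy'],c['cy']))):
            a=(p-cc)/f; A.append(R[k]-a*R[2]); b.append(a*t[2]-t[k])
    x,r,_,_=np.linalg.lstsq(np.array(A),np.array(b),rcond=None); return x,r
E
python3 - <<'E'
from h import *
for n in('top','side'):
    c=snap(n,n+'0',s=1.5); print(n,c['fx'],c['R'].round(3).tolist(),c['t'].round(3),-c['R'].T@c['t'])
s=bot.read_state();print(s, bot.grip_point_offset)
E
```

```text
pics
top 457.81268988367697 [[-0.019, -1.0, 0.021], [-0.998, 0.017, -0.063], [0.062, -0.022, -0.998]] [0.02  0.606 1.192] [0.53054613 0.03590689 1.22651254]
side 373.62594060686405 [[-1.0, -0.031, 0.0], [-0.011, 0.344, -0.939], [0.029, -0.939, -0.344]] [0.602 0.081 0.894] [0.57703337 0.82965373 0.38334493]
{'time': 0.1, 'q': array([-1.15890420e+00,  2.64731757e-01,  1.60527932e+00, -4.15611501e-06,
        1.27375006e+00, -3.69423404e-02]), 'joint_vel': array([-0.00191921, -0.0006954 , -0.00356573,  0.00090142,  0.00019789,
        0.00069369]), 'joint_torque': array([ 1.55991103e-06, -5.16705501e+01, -3.68591166e+01, -1.42461918e-04,
        6.26839406e-03, -3.12272000e-06]), 'tool_pos': array([ 0.29256078, -0.60746254,  0.20292766]), 'tcp_rot': array([-3.06073712e+00, -6.98652424e-01,  6.40547787e-04]), 'wrist_force': array([ 0.83748715, -0.15538851,  0.19198532]), 'torque': array([-0.00799052, -0.01941466, -0.04726483]), 'width': 1.0043773638721505} 0.0187
```

View pics/top0.png

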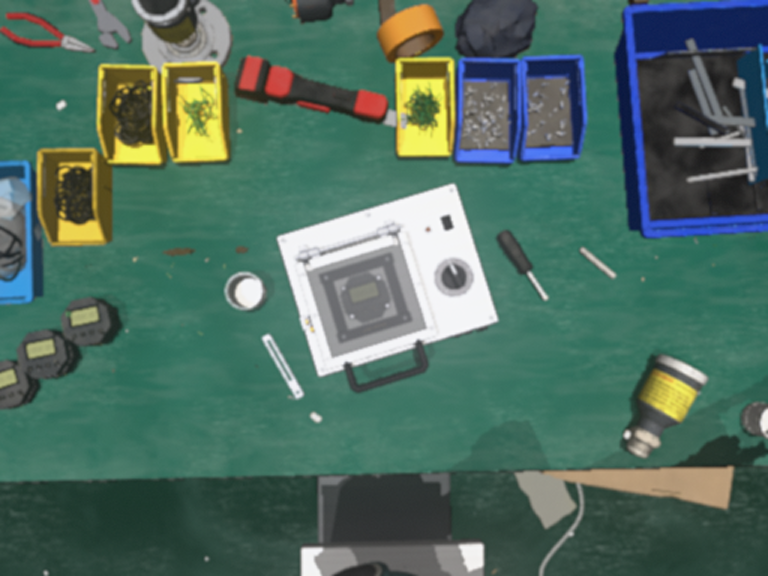

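View pics/side0.png

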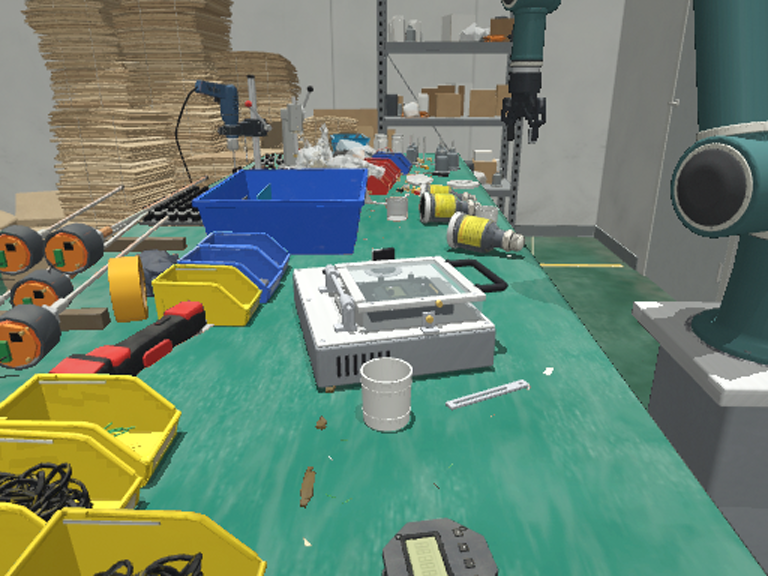

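The top view shows the tester yawed, with the knob near (455,276), the bow handle bar from about (355,388) to (426,369), and the cup, stay and screwdriver clear of both. The side view shows the handle at about (480,272) and the knob at (383,253). I'll enlarge both for measurement.

```bash
python3 - <<'E'
from h import *
t=ld('top0');s=ld('side0')
a=cv2.resize(t['pixels'][115:270,180:340,::-1],None,fx=5,fy=3.8,interpolation=cv2.INTER_CUBIC)
a=cv2.resize(t['pixels'][115:265,180:340,::-1],None,fx=4,fy=4,interpolation=cv2.INTER_CUBIC);cv2.imwrite('pics/tc.png',a)
b=cv2.resize(s['pixels'][155:265,190:350,::-1],None,fx=5,fy=5,interpolation=cv2.INTER_CUBIC);cv2.imwrite('pics/sc.png',b)
E
```

```text
(no output)
```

View pics/tc.png

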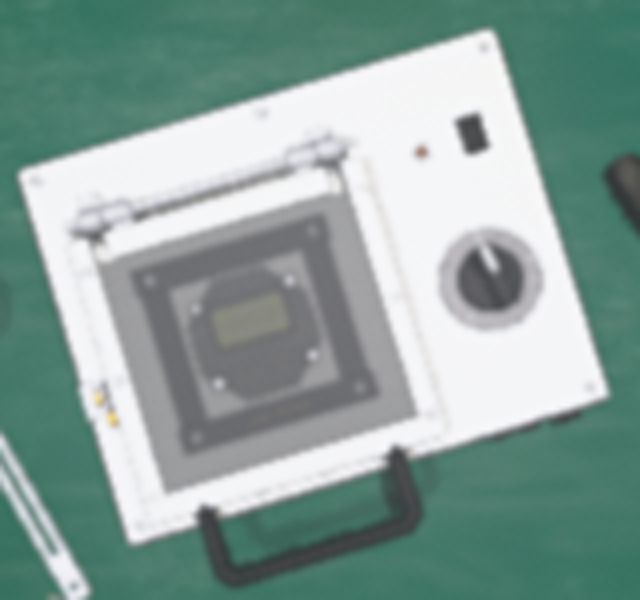

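View pics/sc.png

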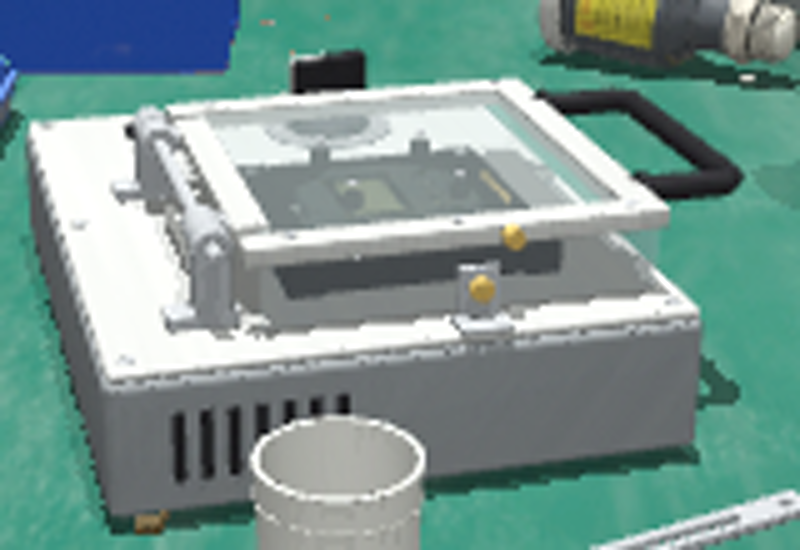

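The top crop shows the deck corners at (20,172), (492,30), (608,396) and (132,545), the knob axis near (491,279) with its white line pointing to (484,238), and the handle bar from (232,574) to (410,522). In the side crop the bar runs from (640,100) to (733,180), and the knob is the black block at (335,72).

```bash
python3 - <<'E'
from h import *
t=ld('top0');s=ld('side0')
T=lambda u,v:(u/4+180-.4,v/4+115-.4); S=lambda u,v:(u/5+190-.4,v/5+155-.4)
P=[back(t,*T(*p),z=.07)[:2] for p in((20,172),(492,30),(608,396),(132,545))]
P=np.array(P);print(P.round(4),np.linalg.norm(P-np.roll(P,-1,0),axis=1))
c=P.mean(0);d=P[0]-P[1]+P[3]-P[2];yaw=np.arctan2(-d[0],d[1]);print('tester',c,np.degrees(yaw))
R=np.array([[np.cos(yaw),-np.sin(yaw)],[np.sin(yaw),np.cos(yaw)]])
print('handle text',c+R@[-.16,.045],'hinge',c+R@[.075,.045])
for a,b in(((232,574),(640,100)),((410,522),(640,100)),((232,574),(733,180)),((321,548),(687,140))):
  print('handle tri',tri([(t,*T(*a)),(s,*S(*b))]))
print('h z.104',back(t,*T(321,548),z=.104),back(s,*S(687,140),z=.104), 'ends',back(t,*T(232,574),z=.104),back(t,*T(410,522),z=.104))
k=back(t,*T(491,279),z=.077);print('knob skirt',k,R.T@(k[:2]-c))
for p in((484,238),(497,268)):
  q=back(t,*T(*p),z=.11);print(q,np.degrees(np.arctan2(*(q-k)[1::-1])-yaw))
# knob depth from top; side
print('depth knob',[back(t,*T(*p)).round(4) for p in((490,250),(491,285),(480,300),(470,280),(510,280))])
print('knob tri',tri([(t,*T(490,277)),(s,*S(338,55))]))
print([back(s,*S(*p)).round(3) for p in((345,75),(687,140))],back(t,*T(321,548)))
E
```

```text
[[ 0.6874  0.1866]
 [ 0.7741 -0.1155]
 [ 0.5388 -0.1832]
 [ 0.4511  0.1188]] [0.31429763 0.24486144 0.3144502  0.24581265]
tester [0.61281815 0.00165863] 16.103768367642274
handle text [0.4466144  0.00051241] hinge [0.67239321 0.06569621]
handle tri (array([0.4541242 , 0.0534955 , 0.13799249]), array([0.00056138]))
handle tri (array([ 0.46006747, -0.05278311,  0.10351807]), array([3.0537525e-05]))
handle tri (array([0.43152642, 0.05636604, 0.10174139]), array([1.8017308e-05]))
handle tri (array([0.44497317, 0.00193132, 0.10152042]), array([3.51406985e-05]))
h z.104 [0.44929275 0.00141827 0.104     ] [0.44199103 0.00902604 0.104     ] ends [0.43467589 0.05585955 0.104     ] [ 0.46396496 -0.05322915  0.104     ]
knob skirt [ 0.61376902 -0.10995627  0.077     ] [-0.03004593 -0.10749899]
[ 0.63667322 -0.10209886  0.11      ] 2.831064370425478
[ 0.61807722 -0.1096259   0.11      ] -11.718621308099484
depth knob [array([ 0.6294, -0.1059,  0.1076]), array([ 0.6089, -0.1079,  0.0925]), array([ 0.6006, -0.1026,  0.0777]), array([ 0.6136, -0.0971,  0.0735]), array([ 0.6105, -0.1173,  0.1107])]
knob tri (array([ 0.60970332, -0.10518309,  0.11008051]), array([1.68473485e-05]))
[array([ 0.603, -0.106,  0.099]), array([0.444, 0.022, 0.108])] [0.44978443 0.00162696 0.11079249]
```

```bash
cat >> h.py <<'E'
from scipy.spatial.transform import Rotation as Ro
def go(target,yaw=None):
    s=bot.read_state(); R=Ro.from_rotvec(s['tcp_rot']).as_matrix(); y=np.degrees(np.arctan2(R[1,0],R[0,0]))
    d=R.T@(np.array(target)-s['tool_pos'])
    print('t',round(s['time'],2),'pos',s['tool_pos'].round(4),'yaw',y.round(2),'tilt',R[:,2].round(3),'F',s['wrist_force'].round(1),'w',round(s['width'],3),'q',s['q'].round(2))
    print('tool shift/0.04:',(d/.04).round(3), 'roll/4:',None if yaw is None else round((y-yaw)/4,3))
E
python3 -c "
from h import *
go([.610,-.108,.26])"
```

```text
t 0.1 pos [ 0.2926 -0.6075  0.2029] yaw 25.72 tilt [-0.001  0.002 -1.   ] F [ 0.8 -0.2  0.2] w 1.004 q [-1.16  0.26  1.61 -0.    1.27 -0.04]
tool shift/0.04: [12.568 -7.809 -1.409] roll/4: None
```

Call:
play_rows(
  rows=[
    {"dx": 0.3, "dy": -0.2, "dz": -0.2},
    {"dx": 0.6, "dy": -0.37, "dz": -0.3},
    {"dx": 0.7, "dy": -0.43, "dz": -0.3},
    {"dx": 0.7, "dy": -0.43, "dz": -0.3},
    {"dx": 0.7, "dy": -0.43, "dz": -0.3},
    {"dx": 0.7, "dy": -0.43},
    {"dx": 0.7, "dy": -0.43},
    {"dx": 0.7, "dy": -0.43},
    {"dx": 0.7, "dy": -0.43},
    {"dx": 0.7, "dy": -0.43},
    {"dx": 0.7, "dy": -0.43},
    {"dx": 0.7, "dy": -0.43},
    {"dx": 0.7, "dy": -0.43},
    {"dx": 0.7, "dy": -0.43},
    {"dx": 0.7, "dy": -0.43},
    {"dx": 0.7, "dy": -0.43},
    {"dx": 0.7, "dy": -0.43},
    {"dx": 0.7, "dy": -0.43},
    {"dx": 0.4, "dy": -0.25},
    {"dx": 0.2, "dy": -0.12},
  ],
)

```text
validation failed for argument at $.ro...
```

```bash
python3 -c "
from h import *
go([.610,-.108,.26],19)
c=snap('wrist','w0',s=1.5);print(c['t'],(-c['R'].T@c['t']).round(3),c['R'].round(2).tolist())"
```

```text
t 0.1 pos [ 0.2926 -0.6075  0.2029] yaw 25.72 tilt [-0.001  0.002 -1.   ] F [ 0.8 -0.2  0.2] w 1.004 q [-1.16  0.26  1.61 -0.    1.27 -0.04]
tool shift/0.04: [12.568 -7.809 -1.409] roll/4: 1.679
[-0.67359916 -0.03675177  0.37815947] [ 0.357 -0.576  0.372] [[0.43, -0.9, -0.0], [-0.86, -0.42, 0.28], [-0.25, -0.12, -0.96]]
```

View pics/w0.png

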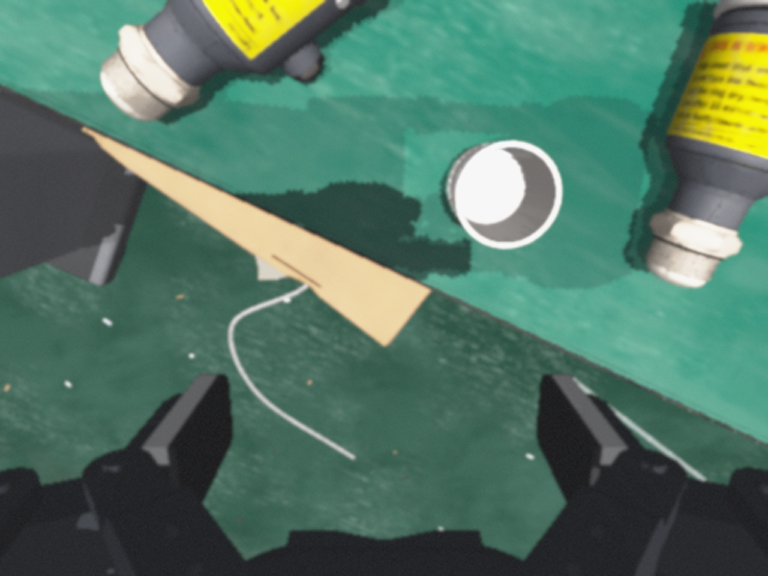

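The picture shows the start pose over the bench edge, because the move was refused, presumably since every field is required. I'll resend it with all the fields.

Call:
play_rows(
  rows=[
    {"dx": 0.3, "dy": -0.2, "dz": -0.2, "roll": 0, "fingers": 0},
    {"dx": 0.6, "dy": -0.37, "dz": -0.3, "roll": 0, "fingers": 0},
    {"dx": 0.7, "dy": -0.43, "dz": -0.3, "roll": 0, "fingers": 0},
    {"dx": 0.7, "dy": -0.43, "dz": -0.3, "roll": 0, "fingers": 0},
    {"dx": 0.7, "dy": -0.43, "dz": -0.3, "roll": 0, "fingers": 0},
    {"dx": 0.7, "dy": -0.43, "dz": 0, "roll": 0, "fingers": 0},
    {"dx": 0.7, "dy": -0.43, "dz": 0, "roll": 0, "fingers": 0},
    {"dx": 0.7, "dy": -0.43, "dz": 0, "roll": 0, "fingers": 0},
    {"dx": 0.7, "dy": -0.43, "dz": 0, "roll": 0, "fingers": 0},
    {"dx": 0.7, "dy": -0.43, "dz": 0, "roll": 0, "fingers": 0},
    {"dx": 0.7, "dy": -0.43, "dz": 0, "roll": 0, "fingers": 0},
    {"dx": 0.7, "dy": -0.43, "dz": 0, "roll": 0.3, "fingers": 0},
    {"dx": 0.7, "dy": -0.43, "dz": 0, "roll": 0.3, "fingers": 0},
    {"dx": 0.7, "dy": -0.43, "dz": 0, "roll": 0.3, "fingers": 0},
    {"dx": 0.7, "dy": -0.43, "dz": 0, "roll": 0.3, "fingers": 0},
    {"dx": 0.7, "dy": -0.43, "dz": 0, "roll": 0.3, "fingers": 0},
    {"dx": 0.7, "dy": -0.43, "dz": 0, "roll": 0.2, "fingers": 0},
    {"dx": 0.7, "dy": -0.43, "dz": 0, "roll": 0, "fingers": 0},
    {"dx": 0.4, "dy": -0.25, "dz": 0, "roll": 0, "fingers": 0},
    {"dx": 0.2, "dy": -0.12, "dz": 0, "roll": 0, "fingers": 0},
  ],
  grip_force=30,
)

```text
time: 1.82
tool_pos: [0.6302, -0.1127, 0.2603]
tcp_rot: [-3.097, -0.521, -0.001]
wrist_force: [-0.4, -0.4, -0.7]
width: 0.994
```

```bash
python3 -c "
from h import *
c=snap('wrist','w1',s=1.5)
go([.610,-.108,.26],19)"
```

```text
t 1.87 pos [ 0.6305 -0.1127  0.2602] yaw 19.09 tilt [ 0.001  0.001 -1.   ] F [ 1.  -0.5 -0.7] w 1.001 q [-0.22  0.17  1.61  0.    1.36  1.02]
tool shift/0.04: [-0.447 -0.279  0.005] roll/4: 0.023
```

View pics/w1.png

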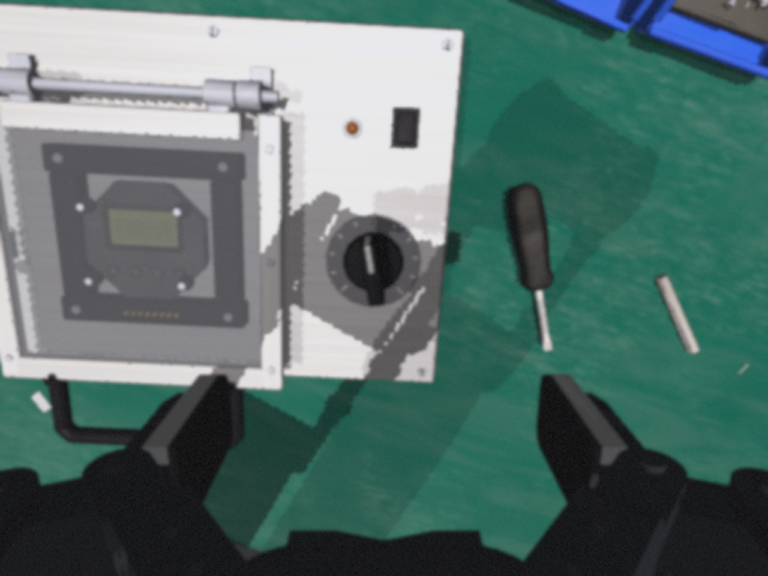

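The wrist view shows the knob skirt near (373,262), with the bar running roughly from (367,235) to (376,303) and the white line at its top end. I'll enlarge it to get the bar angle and centre.

```bash
python3 - <<'E'
from h import *
c=ld('w1');im=c['pixels'][130:220,205:295,::-1].astype(float)
im=(255*(im/255)**.5).clip(0,255).astype('uint8')
cv2.imwrite('pics/w1c.png',cv2.resize(im,None,fx=6,fy=6,interpolation=cv2.INTER_CUBIC))
v,u=np.mgrid[130:220,205:295]
X=np.array([back(c,a,b) for a,b in zip(u.ravel(),v.ravel())])
m=(X[:,2]>.098)&(X[:,2]<.118);Y=X[m];print(m.sum(),np.median(Y[:,2]))
r=cv2.minAreaRect(Y[:,:2].astype('float32')*1000);print(r)
w,V=np.linalg.eigh(np.cov(Y[:,:2].T));print(Y.mean(0),np.degrees(np.arctan2(*V[::-1,1])),np.sqrt(12*w))
E
```

```text
514 0.10942205715341105
((615.0751342773438, -108.45854949951172), (42.85774612426758, 11.129029273986816), 27.719371795654297)
[ 0.61606884 -0.10824819  0.10898915] -152.2756887470832 [0.0111507  0.04288174]
```

View pics/w1c.png

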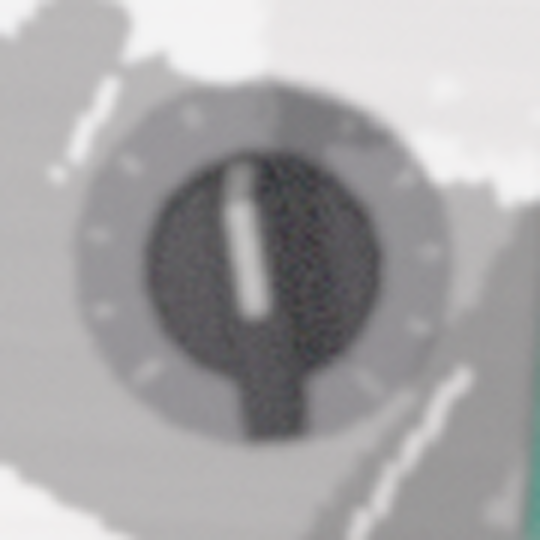

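The crop shows the bar with its white line tilted about 8° left of the image vertical. The depth fit agrees: centre (0.615, -0.1085), angle 27.7°, top at 0.109, size 43x11 mm. The knob therefore needs about 123° anticlockwise.

```bash
python3 -c "
from h import *
go([.615,-.1085,.083],27.7)"
```

```text
t 1.87 pos [ 0.6305 -0.1127  0.2602] yaw 19.09 tilt [ 0.001  0.001 -1.   ] F [ 1.  -0.5 -0.7] w 1.001 q [-0.22  0.17  1.61  0.    1.36  1.02]
tool shift/0.04: [-0.337 -0.222  4.43 ] roll/4: -2.152
```

Call:
play_rows(
  rows=[
    {"dx": -0.17, "dy": -0.11, "dz": 0.2, "roll": 0, "fingers": 0.45},
    {"dx": -0.17, "dy": -0.11, "dz": 0.4, "roll": 0, "fingers": 0.45},
    {"dx": 0, "dy": 0, "dz": 0.5, "roll": -0.5, "fingers": 0.45},
    {"dx": 0, "dy": 0, "dz": 0.5, "roll": -0.7, "fingers": 0.45},
    {"dx": 0, "dy": 0, "dz": 0.5, "roll": -0.65, "fingers": 0.45},
    {"dx": 0, "dy": 0, "dz": 0.5, "roll": -0.3, "fingers": 0.45},
    {"dx": 0, "dy": 0, "dz": 0.4, "roll": 0, "fingers": 0.45},
    {"dx": 0, "dy": 0, "dz": 0.2, "roll": 0, "fingers": 0.45},
    {"dx": 0, "dy": 0, "dz": 0, "roll": 0, "fingers": 0.45},
    {"dx": 0, "dy": 0, "dz": 0, "roll": 0, "fingers": 0.45},
  ],
)

```text
time: 2.7
tool_pos: [0.613, -0.1127, 0.1324]
tcp_rot: [-3.052, -0.746, 0.001]
wrist_force: [-0.6, -0.4, 0.3]
width: 0.546
```

```bash
python3 -c "
from h import *
go([.615,-.1085,.083],27.7)"
```

```text
t 2.7 pos [ 0.613  -0.1127  0.1324] yaw 27.47 tilt [-0.001 -0.    -1.   ] F [-0.6 -0.4  0.3] w 0.546 q [-0.22  0.22  1.79 -0.    1.13  0.87]
tool shift/0.04: [ 0.094 -0.07   1.235] roll/4: -0.057
```

Call:
play_rows(
  rows=[
    {"dx": 0.09, "dy": -0.07, "dz": 0.2, "roll": -0.06, "fingers": 0.45},
    {"dx": 0, "dy": 0, "dz": 0.4, "roll": 0, "fingers": 0.45},
    {"dx": 0, "dy": 0, "dz": 0.4, "roll": 0, "fingers": 0.45},
    {"dx": 0, "dy": 0, "dz": 0.2, "roll": 0, "fingers": 0.45},
    {"dx": 0, "dy": 0, "dz": 0, "roll": 0, "fingers": 0.45},
    {"dx": 0, "dy": 0, "dz": 0, "roll": 0, "fingers": 1},
    {"dx": 0, "dy": 0, "dz": 0, "roll": 0, "fingers": 1},
    {"dx": 0, "dy": 0, "dz": 0, "roll": 0, "fingers": 1},
    {"dx": 0, "dy": 0, "dz": 0, "roll": 0, "fingers": 1},
    {"dx": 0, "dy": 0, "dz": 0, "roll": 0, "fingers": 1},
  ],
)

```text
time: 3.53
tool_pos: [0.616, -0.1082, 0.0851]
tcp_rot: [3.049, 0.753, 0.002]
wrist_force: [-0.1, 0.4, 0.2]
width: -0.0
```

```bash
python3 -c "
from h import *
go([.615,-.1085,.083],151);print(bot.read_state()['torque'])"
```

```text
t 3.53 pos [ 0.616  -0.1082  0.0851] yaw 27.75 tilt [ 0.001 -0.    -1.   ] F [-0.1  0.4  0.2] w -0.0 q [-0.21  0.27  1.83  0.    1.04  0.87]
tool shift/0.04: [-0.025 -0.004  0.052] roll/4: -30.812
[ 0.0074739   0.04644182 -0.00736208]
```

The fingers closed fully (width 0), so nothing appears to be gripped. I'll look.

```bash
python3 -c "
from h import *
c=vision.read_camera('side');w=vision.read_camera('wrist')
a=cv2.resize(c['pixels'][120:220,170:290,::-1],None,fx=4,fy=4,interpolation=cv2.INTER_CUBIC)
b=cv2.resize(w['pixels'][:,80:420,::-1],(354,400))
b=(255*(b/255.)**.6).astype('uint8')
np.savez('pics/w2.npz',**w)
cv2.imwrite('pics/m2.png',np.hstack([a[:400],b])[:, :800] if 1 else 0)"
```

```text
(no output)
```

View pics/m2.png

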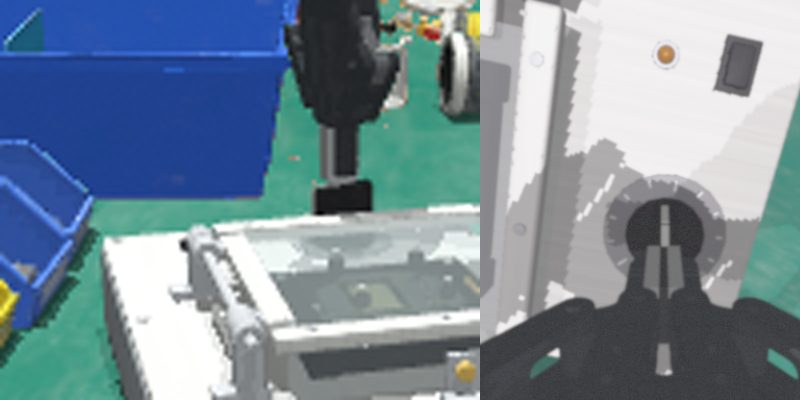

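In the composite, the left half shows the finger tip ending near the knob top at about (340,185). The right half shows the finger tips at the knob with a gap around (663,270). I'll check this numerically by projecting the TCP.

```bash
python3 - <<'E'
from h import *
s=bot.read_state()
def proj(c,X): p=c['R']@X+c['t']; return c['fx']*p[0]/p[2]+c['cx'],c['fy']*p[1]/p[2]+c['cy'],p[2]
c=vision.read_camera('side')
for z in(.085,.098,.11,.13): X=np.array([.616,-.108,z]); u,v,d=proj(c,X); print('side crop px',(u-170)*4,(v-120)*4,d)
for p in((330,170),(350,178),(330,195),(345,200),(365,200)):
  print(p,back(c,p[0]/4+170,p[1]/4+120).round(4))
w=ld('w2')
for z in(.085,.1,.11):
  u,v,d=proj(w,np.array([.616,-.108,z]));print('wrist crop',480+(u-80)*354/340,v*400/384,d)
for p in((650,255),(677,255),(663,255),(663,285),(650,285),(677,285),(664,300),(663,225),(660,360)):
  u=(p[0]-480)*340/354+80;v=p[1]*384/400;print(p,back(w,u,v).round(4))
E
```

```text
side crop px 334.9809822783311 217.43352939346084 0.9837733839976749
side crop px 334.91659022959095 198.5091337268683 0.9793022816141218
side crop px 334.8566273339045 180.886436740489 0.9751751101831497
side crop px 334.7555532636246 151.18143845222664 0.9682964911315296
(330, 170) [ 0.6186 -0.0967  0.1205]
(350, 178) [ 0.606  -0.1046  0.113 ]
(330, 195) [ 0.6189 -0.1009  0.1025]
(345, 200) [ 0.6092 -0.102   0.0989]
(365, 200) [ 0.5963 -0.1106  0.0964]
wrist crop 663.974865058591 241.13893871840278 0.18254271102563743
wrist crop 664.0877535952827 253.69205497104687 0.16814486759828864
wrist crop 664.1744032736032 263.3274308655875 0.15854630531338948
(650, 255) [ 0.6235 -0.0977  0.1259]
(677, 255) [ 0.6279 -0.1074  0.1245]
(663, 255) [ 0.6255 -0.1024  0.125 ]
(663, 285) [ 0.6257 -0.1023  0.1485]
(650, 285) [ 0.6237 -0.0985  0.1485]
(677, 285) [ 0.6272 -0.1067  0.1473]
(664, 300) [ 0.6213 -0.105   0.1493]
(663, 225) [ 0.6318 -0.0991  0.1105]
(660, 360) [ 0.5393 -0.1458  0.0694]
```

The knob bar is unoccluded in the side view and both cameras place the finger tips well above the reported TCP height. I'll lift clear and measure the tip height by depth.

Call:
play_rows(
  rows=[
    {"dx": 0, "dy": 0, "dz": -0.5, "roll": 0, "fingers": 1},
    {"dx": 0, "dy": 0, "dz": -0.5, "roll": 0, "fingers": 1},
    {"dx": 0, "dy": 0, "dz": -0.5, "roll": 0, "fingers": 1},
    {"dx": 0, "dy": 0, "dz": 0, "roll": 0, "fingers": 1},
  ],
)

```text
time: 4.02
tool_pos: [0.6186, -0.1087, 0.1493]
tcp_rot: [3.046, 0.753, 0.011]
wrist_force: [0.9, 1.1, 1.0]
width: -0.003
```

```bash
python3 - <<'E'
from h import *
def cloud(c):
    v,u=np.mgrid[0:384,0:512]; d=c['depth']
    P=np.stack([(u-c['cx'])/c['fx']*d,(v-c['cy'])/c['fy']*d,d],-1)[d>0]
    return (P-c['t'])@c['R']
go([.615,-.1085,.083],27.7)
p=bot.read_state()['tool_pos']
for n in('side','wrist'):
    c=vision.read_camera(n); X=cloud(c); r=np.linalg.norm(X[:,:2]-p[:2],axis=1)
    m=(r<.018)
    h,e=np.histogram(X[m,2],np.arange(.06,.24,.005)); print(n,[(round(a,3),int(b)) for a,b in zip(e,h) if b])
    for lo in(.10,.105,.115,.125,.135,.145,.155,.165,.175):
        k=m&(X[:,2]>lo)&(X[:,2]<lo+.005)
        if k.any(): print(lo,X[k].mean(0).round(4),k.sum())
    if n=='side': snap('side','s3',(200,100,280,185),5)
E
```

```text
t 4.02 pos [ 0.6186 -0.1087  0.1493] yaw 27.76 tilt [ 0.008 -0.002 -1.   ] F [0.9 1.1 1. ] w -0.003 q [-0.21  0.21  1.77  0.    1.15  0.87]
tool shift/0.04: [-0.087 -0.055  1.657] roll/4: 0.014
side [(np.float64(0.09), 19), (np.float64(0.095), 20), (np.float64(0.1), 21), (np.float64(0.105), 31), (np.float64(0.11), 1), (np.float64(0.175), 15), (np.float64(0.18), 19), (np.float64(0.185), 20), (np.float64(0.19), 18), (np.float64(0.195), 19), (np.float64(0.2), 20), (np.float64(0.205), 18), (np.float64(0.21), 13), (np.float64(0.215), 15), (np.float64(0.22), 11), (np.float64(0.225), 8), (np.float64(0.23), 11)]
0.1 [ 0.6162 -0.1006  0.1022] 21
0.105 [ 0.616  -0.1022  0.1078] 31
0.175 [ 0.6165 -0.1012  0.1776] 15
wrist [(np.float64(0.065), 1), (np.float64(0.07), 130), (np.float64(0.075), 1037), (np.float64(0.08), 20), (np.float64(0.085), 22), (np.float64(0.09), 26), (np.float64(0.095), 26), (np.float64(0.1), 28), (np.float64(0.105), 687), (np.float64(0.11), 233), (np.float64(0.175), 158), (np.float64(0.18), 312), (np.float64(0.185), 366), (np.float64(0.19), 395), (np.float64(0.195), 443), (np.float64(0.2), 381), (np.float64(0.205), 753), (np.float64(0.21), 380), (np.float64(0.215), 1119), (np.float64(0.22), 1141), (np.float64(0.225), 860), (np.float64(0.23), 191)]
0.1 [ 0.6328 -0.0991  0.1026] 28
0.105 [ 0.6179 -0.107   0.1091] 687
0.175 [ 0.6249 -0.103   0.1783] 158
```

View pics/s3.png

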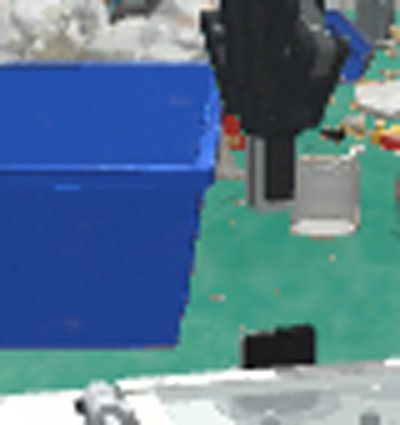

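The side crop shows the shut finger tips at about (270,205), well clear of the knob at (280,345). Both depth clouds put the tips at z≈0.176 while the reported TCP is 0.149. The real tips are therefore about 26 mm above the reported TCP, so I'll aim for reported z ≈ 0.060 and watch the force.

Call:
play_rows(
  rows=[
    {"dx": 0, "dy": 0, "dz": 0, "roll": 0, "fingers": 0.45},
    {"dx": 0, "dy": 0, "dz": 0, "roll": 0, "fingers": 0.45},
    {"dx": 0, "dy": 0, "dz": 0, "roll": 0, "fingers": 0.45},
    {"dx": 0, "dy": 0, "dz": 0, "roll": 0, "fingers": 0.45},
    {"dx": 0, "dy": 0, "dz": 0.4, "roll": 0, "fingers": 0.45},
    {"dx": 0, "dy": 0, "dz": 0.5, "roll": 0, "fingers": 0.45},
    {"dx": 0, "dy": 0, "dz": 0.5, "roll": 0, "fingers": 0.45},
    {"dx": 0, "dy": 0, "dz": 0.2, "roll": 0, "fingers": 0.45},
    {"dx": 0, "dy": 0, "dz": 0, "roll": 0, "fingers": 0.45},
    {"dx": 0, "dy": 0, "dz": 0, "roll": 0, "fingers": 0.45},
  ],
)

```text
time: 5.0
tool_pos: [0.615, -0.108, 0.0798]
tcp_rot: [-3.049, -0.753, 0.002]
wrist_force: [-0.7, -0.2, 0.4]
width: 0.55
```

```bash
python3 - <<'E'
from h import *
go([.615,-.1085,.060],27.7)
E
```

```text
t 5.0 pos [ 0.615  -0.108   0.0798] yaw 27.75 tilt [-0.001  0.    -1.   ] F [-0.7 -0.2  0.4] w 0.55 q [-0.21  0.27  1.83 -0.    1.04  0.87]
tool shift/0.04: [-0.005  0.012  0.494] roll/4: 0.014
```

Call:
play_rows(
  rows=[
    {"dx": 0, "dy": 0, "dz": 0.2, "roll": 0, "fingers": 0.45},
    {"dx": 0, "dy": 0, "dz": 0.2, "roll": 0, "fingers": 0.45},
    {"dx": 0, "dy": 0, "dz": 0.1, "roll": 0, "fingers": 0.45},
    {"dx": 0, "dy": 0, "dz": 0, "roll": 0, "fingers": 0.45},
    {"dx": 0, "dy": 0, "dz": 0, "roll": 0, "fingers": 1},
    {"dx": 0, "dy": 0, "dz": 0, "roll": 0, "fingers": 1},
    {"dx": 0, "dy": 0, "dz": 0, "roll": 0, "fingers": 1},
    {"dx": 0, "dy": 0, "dz": 0, "roll": 0, "fingers": 1},
    {"dx": 0, "dy": 0, "dz": 0, "roll": 0, "fingers": 1},
  ],
)

```text
time: 5.75
tool_pos: [0.616, -0.1086, 0.0608]
tcp_rot: [3.049, 0.753, 0.002]
wrist_force: [1.1, -2.2, 1.2]
width: 0.122
```

```bash
python3 - <<'E'
from h import *
go([.615,-.1085,.060],151);print(bot.read_state()['torque'])
E
```

```text
t 5.75 pos [ 0.616  -0.1086  0.0608] yaw 27.76 tilt [ 0.001 -0.001 -1.   ] F [ 1.1 -2.2  1.2] w 0.122 q [-0.21  0.29  1.85 -0.    1.    0.87]
tool shift/0.04: [-0.021 -0.014  0.02 ] roll/4: -30.81
[-0.34162062 -0.10794394  0.01929258]
```

Gripped: a width of 0.122 is about 10.4 mm. Now I'll turn anticlockwise.

Call:
play_rows(
  rows=[
    {"dx": 0, "dy": 0, "dz": 0, "roll": -0.5, "fingers": 1},
    {"dx": 0, "dy": 0, "dz": 0, "roll": -1, "fingers": 1},
    {"dx": 0, "dy": 0, "dz": 0, "roll": -1, "fingers": 1},
    {"dx": 0, "dy": 0, "dz": 0, "roll": -1, "fingers": 1},
    {"dx": 0, "dy": 0, "dz": 0, "roll": -1, "fingers": 1},
    {"dx": 0, "dy": 0, "dz": 0, "roll": -1, "fingers": 1},
    {"dx": 0, "dy": 0, "dz": 0, "roll": -1, "fingers": 1},
    {"dx": 0, "dy": 0, "dz": 0, "roll": -1, "fingers": 1},
    {"dx": 0, "dy": 0, "dz": 0, "roll": -1, "fingers": 1},
    {"dx": 0, "dy": 0, "dz": 0, "roll": -1, "fingers": 1},
    {"dx": 0, "dy": 0, "dz": 0, "roll": -1, "fingers": 1},
    {"dx": 0, "dy": 0, "dz": 0, "roll": -1, "fingers": 1},
    {"dx": 0, "dy": 0, "dz": 0, "roll": -1, "fingers": 1},
    {"dx": 0, "dy": 0, "dz": 0, "roll": -1, "fingers": 1},
    {"dx": 0, "dy": 0, "dz": 0, "roll": -1, "fingers": 1},
    {"dx": 0, "dy": 0, "dz": 0, "roll": -1, "fingers": 1},
    {"dx": 0, "dy": 0, "dz": 0, "roll": -1, "fingers": 1},
    {"dx": 0, "dy": 0, "dz": 0, "roll": -1, "fingers": 1},
    {"dx": 0, "dy": 0, "dz": 0, "roll": -1, "fingers": 1},
    {"dx": 0, "dy": 0, "dz": 0, "roll": -1, "fingers": 1},
  ],
)

```text
time: 7.42
tool_pos: [0.6136, -0.1077, 0.0607]
tcp_rot: [-1.89, -2.505, 0.002]
wrist_force: [-5.8, -0.5, 6.4]
width: 0.12
```

```bash
python3 - <<'E'
from h import *
go([.615,-.1085,.060],151);print(bot.read_state()['torque'])
E
```

```text
t 7.42 pos [ 0.6136 -0.1077  0.0607] yaw 105.95 tilt [-0.004  0.001 -1.   ] F [-5.8 -0.5  6.4] w 0.12 q [-0.21  0.29  1.85 -0.    1.   -0.49]
tool shift/0.04: [-0.03   0.028  0.018] roll/4: -11.264
[-0.03713199  0.94163068 -0.06965161]
```

Call:
play_rows(
  rows=[
    {"dx": 0, "dy": 0, "dz": 0, "roll": -1, "fingers": 1},
    {"dx": 0, "dy": 0, "dz": 0, "roll": -1, "fingers": 1},
    {"dx": 0, "dy": 0, "dz": 0, "roll": -1, "fingers": 1},
    {"dx": 0, "dy": 0, "dz": 0, "roll": -1, "fingers": 1},
    {"dx": 0, "dy": 0, "dz": 0, "roll": -1, "fingers": 1},
    {"dx": 0, "dy": 0, "dz": 0, "roll": -1, "fingers": 1},
    {"dx": 0, "dy": 0, "dz": 0, "roll": -1, "fingers": 1},
    {"dx": 0, "dy": 0, "dz": 0, "roll": -1, "fingers": 1},
    {"dx": 0, "dy": 0, "dz": 0, "roll": -1, "fingers": 1},
    {"dx": 0, "dy": 0, "dz": 0, "roll": -0.7, "fingers": 1},
    {"dx": 0, "dy": 0, "dz": 0, "roll": -0.5, "fingers": 1},
    {"dx": 0, "dy": 0, "dz": 0, "roll": 0, "fingers": 1},
  ],
)

```text
time: 8.42
tool_pos: [0.6125, -0.1085, 0.0607]
tcp_rot: [-0.9, -3.005, 0.003]
wrist_force: [-8.8, -1.9, 7.7]
width: 0.119
```

```bash
python3 - <<'E'
from h import *
go([.615,-.1085,.060],151);print(bot.read_state()['torque'])
E
```

```text
t 8.42 pos [ 0.6125 -0.1085  0.0607] yaw 146.66 tilt [-0.006 -0.001 -1.   ] F [-8.8 -1.9  7.7] w 0.119 q [-0.21  0.29  1.85 -0.    1.01 -1.2 ]
tool shift/0.04: [-0.052  0.035  0.018] roll/4: -1.085
[-0.42885708  1.44460318  0.09097264]
```

Call:
play_rows(
  rows=[
    {"dx": 0, "dy": 0, "dz": 0, "roll": -0.5, "fingers": 1},
    {"dx": 0, "dy": 0, "dz": 0, "roll": -0.5, "fingers": 1},
    {"dx": 0, "dy": 0, "dz": 0, "roll": -0.3, "fingers": 1},
    {"dx": 0, "dy": 0, "dz": 0, "roll": 0, "fingers": 1},
  ],
)

```text
time: 8.75
tool_pos: [0.6124, -0.1087, 0.0607]
tcp_rot: [-0.765, -3.042, 0.003]
wrist_force: [-8.8, -2.6, 8.7]
width: 0.121
```

```bash
python3 - <<'E'
from h import *
go([.615,-.1085,.060],151);print(bot.read_state()['torque'])
E
```

```text
t 8.75 pos [ 0.6124 -0.1087  0.0607] yaw 151.78 tilt [-0.006 -0.001 -1.   ] F [-8.8 -2.6  8.7] w 0.121 q [-0.21  0.29  1.85 -0.    1.01 -1.29]
tool shift/0.04: [-0.055  0.034  0.017] roll/4: 0.194
[-0.49903405  1.40898403 -0.28760506]
```

Call:
play_rows(
  rows=[
    {"dx": 0, "dy": 0, "dz": 0, "roll": -0.5, "fingers": 1},
    {"dx": 0, "dy": 0, "dz": 0, "roll": -0.4, "fingers": 1},
    {"dx": 0, "dy": 0, "dz": 0, "roll": 0, "fingers": 1},
    {"dx": 0, "dy": 0, "dz": 0, "roll": 0, "fingers": 1},
  ],
)

```text
time: 9.08
tool_pos: [0.6125, -0.1086, 0.0608]
tcp_rot: [-0.674, -3.063, 0.002]
wrist_force: [-9.5, -2.9, 8.4]
width: 0.121
```

```bash
python3 - <<'E'
from h import *
go([.615,-.1085,.060],151);print(bot.read_state()['torque'])
E
```

```text
t 9.08 pos [ 0.6125 -0.1086  0.0608] yaw 155.18 tilt [-0.006  0.    -1.   ] F [-9.5 -2.9  8.4] w 0.121 q [-0.22  0.29  1.85 -0.    1.01 -1.35]
tool shift/0.04: [-0.056  0.03   0.019] roll/4: 1.045
[-0.60278124  1.4356158  -1.14445335]
```

The reaction torque rose to -1.14 N m, so the knob is against its stop. I'll release, lift and check it.

Call:
play_rows(
  rows=[
    {"dx": 0, "dy": 0, "dz": 0, "roll": 0.4, "fingers": 1},
    {"dx": 0, "dy": 0, "dz": 0, "roll": 0, "fingers": 0.45},
    {"dx": 0, "dy": 0, "dz": 0, "roll": 0, "fingers": 0.45},
    {"dx": 0, "dy": 0, "dz": 0, "roll": 0, "fingers": 0.45},
    {"dx": 0, "dy": 0, "dz": 0, "roll": 0, "fingers": 0.45},
    {"dx": 0, "dy": 0, "dz": -0.4, "roll": 0, "fingers": 0.45},
    {"dx": 0, "dy": 0, "dz": -0.6, "roll": 0, "fingers": 0.45},
    {"dx": 0, "dy": 0, "dz": -0.8, "roll": 0, "fingers": 0.45},
    {"dx": 0, "dy": 0, "dz": -0.8, "roll": 0, "fingers": 0.45},
    {"dx": 0, "dy": 0, "dz": -0.8, "roll": 0, "fingers": 0.45},
    {"dx": 0, "dy": 0, "dz": -0.4, "roll": 0, "fingers": 0.45},
    {"dx": 0, "dy": 0, "dz": 0, "roll": 0, "fingers": 0.45},
    {"dx": 0, "dy": 0, "dz": 0, "roll": 0, "fingers": 0.45},
  ],
)

```text
time: 10.17
tool_pos: [0.6164, -0.108, 0.2136]
tcp_rot: [0.712, 3.057, 0.0]
wrist_force: [0.2, 0.6, -0.3]
width: 0.552
```

```bash
cat >> h.py <<'E'
def cloud(c):
    v,u=np.mgrid[0:384,0:512]; d=c['depth']
    P=np.stack([(u-c['cx'])/c['fx']*d,(v-c['cy'])/c['fy']*d,d],-1)[d>0]
    return (P-c['t'])@c['R']
E
python3 - <<'E'
from h import *
go([.447,.001,.25],106)
for n in('wrist','top'):
    c=vision.read_camera(n);X=cloud(c)
    Y=X[(abs(X[:,2]-.107)<.007)&(np.linalg.norm(X[:,:2]-[.615,-.1085],axis=1)<.03)]
    if len(Y)>20: print(n,len(Y),cv2.minAreaRect(Y[:,:2].astype('float32')*1000))
    # deck edges: tester rect from deck level
    D=X[(abs(X[:,2]-.07)<.003)&(np.linalg.norm(X[:,:2]-[.613,.0],axis=1)<.22)]
    print('deck',cv2.minAreaRect(D[:,:2].astype('float32')*1000))
    H=X[(abs(X[:,2]-.108)<.006)]; a=np.radians(16.1)
    L=(H[:,:2]-[.6128,.0017])@np.array([[np.cos(a),-np.sin(a)],[np.sin(a),np.cos(a)]])
    k=(L[:,0]<-.145)&(L[:,0]>-.175)&(abs(L[:,1]-.045)<.045);print('bar',k.sum(),H[k].mean(0) if k.any() else 0, L[k].mean(0) if k.any() else 0, H[k,2].max() if k.any() else 0)
    if k.any(): print(cv2.minAreaRect(H[k,:2].astype('float32')*1000))
E
```

```text
t 10.17 pos [ 0.6164 -0.108   0.2136] yaw 153.78 tilt [ 0.003 -0.001 -1.   ] F [ 0.2  0.6 -0.3] w 0.552 q [-0.21  0.16  1.71  0.    1.27 -1.33]
tool shift/0.04: [ 5.     0.574 -0.925] roll/4: 11.945
wrist 680 ((613.370849609375, -109.04681396484375), (10.985013008117676, 42.73760223388672), 61.16816711425781)
deck ((621.4334716796875, -27.028717041015625), (246.05459594726562, 254.2962646484375), 16.226213455200195)
bar 0 0 0 0
deck ((605.9146728515625, 29.493087768554688), (246.27609252929688, 371.48272705078125), 16.171003341674805)
bar 177 [0.44813609 0.00091058 0.10801048] [-0.15842457  0.04490525] 0.11384632289187939
((447.84503173828125, 1.0449981689453125), (11.760512351989746, 89.07615661621094), 15.855072021484375)
```

The wrist depth puts the knob bar at 151.2°, exactly at the stop angle (16.2+135). The top depth puts the handle bar at (0.448, 0.001) with yaw about 16°. Moving to the handle.

Call:
play_rows(
  rows=[
    {"dx": 0.3, "dy": 0.05, "dz": 0, "roll": 0, "fingers": 0.6},
    {"dx": 0.6, "dy": 0.07, "dz": 0, "roll": 0, "fingers": 0.6},
    {"dx": 0.7, "dy": 0.08, "dz": 0, "roll": 0, "fingers": 0.6},
    {"dx": 0.8, "dy": 0.09, "dz": 0, "roll": 0, "fingers": 0.6},
    {"dx": 0.8, "dy": 0.09, "dz": 0, "roll": 0, "fingers": 0.6},
    {"dx": 0.8, "dy": 0.09, "dz": 0, "roll": 0, "fingers": 0.6},
    {"dx": 0.6, "dy": 0.06, "dz": 0, "roll": 0, "fingers": 0.6},
    {"dx": 0.3, "dy": 0.03, "dz": 0, "roll": 0, "fingers": 0.6},
    {"dx": 0, "dy": 0, "dz": 0, "roll": 1, "fingers": 0.6},
    {"dx": 0, "dy": 0, "dz": 0, "roll": 1, "fingers": 0.6},
    {"dx": 0, "dy": 0, "dz": 0, "roll": 1, "fingers": 0.6},
    {"dx": 0, "dy": 0, "dz": 0, "roll": 1, "fingers": 0.6},
    {"dx": 0, "dy": 0, "dz": 0, "roll": 1, "fingers": 0.6},
    {"dx": 0, "dy": 0, "dz": 0, "roll": 1, "fingers": 0.6},
    {"dx": 0, "dy": 0, "dz": 0, "roll": 1, "fingers": 0.6},
    {"dx": 0, "dy": 0, "dz": 0, "roll": 1, "fingers": 0.6},
    {"dx": 0, "dy": 0, "dz": 0, "roll": 1, "fingers": 0.6},
    {"dx": 0, "dy": 0, "dz": 0, "roll": 1, "fingers": 0.6},
    {"dx": 0, "dy": 0, "dz": 0, "roll": 1, "fingers": 0.6},
    {"dx": 0, "dy": 0, "dz": 0, "roll": 0.9, "fingers": 0.6},
  ],
)

```text
time: 11.93
tool_pos: [0.4487, -0.0012, 0.2108]
tcp_rot: [-1.89, -2.507, 0.002]
wrist_force: [-0.6, -0.1, -0.3]
width: 0.402
```

Call:
play_rows(
  rows=[
    {"dx": 0, "dy": 0, "dz": 0, "roll": 0, "fingers": 0.6},
    {"dx": 0, "dy": 0, "dz": 0, "roll": 0, "fingers": 0.6},
  ],
)

```text
time: 12.1
tool_pos: [0.4488, -0.0012, 0.2112]
tcp_rot: [-1.884, -2.512, 0.002]
wrist_force: [0.1, -0.1, 0.4]
width: 0.4
```

```bash
python3 - <<'E'
from h import *
go([.448,.001,.062],106.1)
c=vision.read_camera('top');X=cloud(c);p=bot.read_state()['tool_pos']
w=vision.read_camera('wrist');X=cloud(w); Ra=Ro.from_rotvec(bot.read_state()['tcp_rot']).as_matrix()
L=(X-p)@Ra  # tool coords
k=(abs(L[:,0])<.03)&(abs(L[:,1])<.06)&(L[:,2]<.0)&(L[:,2]>-.06)
F=L[k];print(k.sum(),F[:,2].max())
for s in(1,-1):
    g=F[(F[:,1]*s>0)&(F[:,2]>-.045)];print(s,len(g),g.min(0) if len(g) else 0,g.max(0) if len(g) else 0)
H=X[(abs(X[:,2]-.108)<.006)]; a=np.radians(16.1)
Q=(H[:,:2]-[.6128,.0017])@np.array([[np.cos(a),-np.sin(a)],[np.sin(a),np.cos(a)]])
k=(Q[:,0]<-.145)&(Q[:,0]>-.175)&(abs(Q[:,1]-.045)<.045);print('bar',k.sum())
if k.sum()>20: print(H[k].mean(0),H[k,2].max(),cv2.minAreaRect(H[k,:2].astype('float32')*1000))
E
```

```text
t 12.1 pos [ 0.4488 -0.0012  0.2112] yaw 106.26 tilt [-0.002  0.    -1.   ] F [ 0.1 -0.1  0.4] w 0.4 q [-0.06 -0.18  2.05 -0.    1.27 -0.34]
tool shift/0.04: [5.700e-02 1.000e-03 3.729e+00] roll/4: 0.039
2939 -0.027371952827204594
1 599 [-0.01060392  0.01683389 -0.04499498] [ 0.01232351  0.03077178 -0.02751899]
-1 595 [-0.01081167 -0.030683   -0.04498849] [ 0.01245662 -0.01687928 -0.02737195]
bar 1589
[0.44639055 0.00231448 0.10829686] 0.11152057716905765 ((446.6826477050781, 0.5509872436523438), (12.00479507446289, 89.67779541015625), 16.504472732543945)
```

The wrist depth confirms the tips are 27 mm behind the reported TCP, with the opening (±17 mm inside, ±31 mm outside) centred on the bar. The bar is at (0.4467, 0.0005), yaw about 16.3°. Descending and gripping.

Call:
play_rows(
  rows=[
    {"dx": 0.05, "dy": -0.03, "dz": 0.3, "roll": 0, "fingers": 0.6},
    {"dx": 0, "dy": 0, "dz": 0.5, "roll": 0, "fingers": 0.6},
    {"dx": 0, "dy": 0, "dz": 0.6, "roll": 0, "fingers": 0.6},
    {"dx": 0, "dy": 0, "dz": 0.6, "roll": 0, "fingers": 0.6},
    {"dx": 0, "dy": 0, "dz": 0.5, "roll": 0, "fingers": 0.6},
    {"dx": 0, "dy": 0, "dz": 0.4, "roll": 0, "fingers": 0.6},
    {"dx": 0, "dy": 0, "dz": 0.3, "roll": 0, "fingers": 0.6},
    {"dx": 0, "dy": 0, "dz": 0.3, "roll": 0, "fingers": 0.6},
    {"dx": 0, "dy": 0, "dz": 0.2, "roll": 0, "fingers": 0.6},
    {"dx": 0, "dy": 0, "dz": 0, "roll": 0, "fingers": 0.6},
    {"dx": 0, "dy": 0, "dz": 0, "roll": 0, "fingers": 0.6},
  ],
)

```text
time: 13.12
tool_pos: [0.447, 0.0004, 0.0635]
tcp_rot: [-1.886, -2.511, 0.001]
wrist_force: [-0.0, -0.3, -0.3]
width: 0.404
```

Call:
play_rows(
  rows=[
    {"dx": 0, "dy": 0, "dz": 0, "roll": 0, "fingers": 1},
    {"dx": 0, "dy": 0, "dz": 0, "roll": 0, "fingers": 1},
    {"dx": 0, "dy": 0, "dz": 0, "roll": 0, "fingers": 1},
    {"dx": 0, "dy": 0, "dz": 0, "roll": 0, "fingers": 1},
    {"dx": 0, "dy": 0, "dz": 0, "roll": 0, "fingers": 1},
  ],
  grip_force=30,
)

```text
time: 13.53
tool_pos: [0.4473, -0.0, 0.065]
tcp_rot: [-1.887, -2.512, 0.002]
wrist_force: [-4.8, -1.9, 4.9]
width: 0.127
```

```bash
python3 - <<'E'
from h import *
s=bot.read_state();p=s['tool_pos'];go(p,106.1)
r=.235
pts=[]
for d in np.arange(0,46,3): a=np.radians(d); pts.append([r*(1-np.cos(a)),r*np.sin(a)])
D=np.diff(pts,axis=0)/.04
# tool y along tester +x, -z up
print('rows dy,dz per 3 deg');print(np.c_[D[:,0],-D[:,1]].round(2).tolist())
E
```

```text
t 13.53 pos [ 0.4473 -0.      0.065 ] yaw 106.17 tilt [-0.001 -0.001 -1.   ] F [-4.8 -1.9  4.9] w 0.127 q [-0.06 -0.03  2.21 -0.    0.97 -0.34]
tool shift/0.04: [0. 0. 0.] roll/4: 0.018
rows dy,dz per 3 deg
[[0.01, -0.31], [0.02, -0.31], [0.04, -0.3], [0.06, -0.3], [0.07, -0.3], [0.09, -0.29], [0.1, -0.29], [0.12, -0.28], [0.13, -0.28], [0.15, -0.27], [0.16, -0.26], [0.17, -0.25], [0.19, -0.24], [0.2, -0.23], [0.21, -0.22]]
```

Call:
play_rows(
  rows=[
    {"dx": 0, "dy": 0, "dz": -0.15, "roll": 0, "fingers": 1},
    {"dx": 0, "dy": 0.01, "dz": -0.16, "roll": 0, "fingers": 1},
    {"dx": 0, "dy": 0.02, "dz": -0.31, "roll": 0, "fingers": 1},
    {"dx": 0, "dy": 0.04, "dz": -0.3, "roll": 0, "fingers": 1},
    {"dx": 0, "dy": 0.06, "dz": -0.3, "roll": 0, "fingers": 1},
    {"dx": 0, "dy": 0.07, "dz": -0.3, "roll": 0, "fingers": 1},
    {"dx": 0, "dy": 0.09, "dz": -0.29, "roll": 0, "fingers": 1},
    {"dx": 0, "dy": 0.1, "dz": -0.29, "roll": 0, "fingers": 1},
    {"dx": 0, "dy": 0, "dz": 0, "roll": 0, "fingers": 1},
  ],
)

```text
time: 14.28
tool_pos: [0.4619, 0.0042, 0.1506]
tcp_rot: [-1.886, -2.511, 0.004]
wrist_force: [-7.9, -4.5, 0.7]
width: 0.122
```

```bash
python3 - <<'E'
from h import *
p=np.array([.447,.001,.0]);a=np.radians(16.2);r=.235;th=np.pi/4
T=np.array([.447+r*(1-np.cos(th))*np.cos(a),.001+r*(1-np.cos(th))*np.sin(a),.0645+r*np.sin(th)]);print(T);go(T,106.1)
E
```

```text
[0.51309692 0.02020293 0.23067009]
t 14.28 pos [0.4619 0.0042 0.1506] yaw 106.18 tilt [-0.002 -0.001 -1.   ] F [-7.9 -4.5  0.7] w 0.122 q [-0.04 -0.1   2.1  -0.    1.15 -0.33]
tool shift/0.04: [ 0.026  1.334 -2.006] roll/4: 0.019
```

Call:
play_rows(
  rows=[
    {"dx": 0, "dy": 0.12, "dz": -0.28, "roll": 0, "fingers": 1},
    {"dx": 0, "dy": 0.13, "dz": -0.28, "roll": 0, "fingers": 1},
    {"dx": 0, "dy": 0.15, "dz": -0.27, "roll": 0, "fingers": 1},
    {"dx": 0, "dy": 0.16, "dz": -0.26, "roll": 0, "fingers": 1},
    {"dx": 0, "dy": 0.17, "dz": -0.25, "roll": 0, "fingers": 1},
    {"dx": 0, "dy": 0.19, "dz": -0.24, "roll": 0, "fingers": 1},
    {"dx": 0, "dy": 0.2, "dz": -0.23, "roll": 0, "fingers": 1},
    {"dx": 0, "dy": 0.2, "dz": -0.2, "roll": 0, "fingers": 1},
    {"dx": 0, "dy": 0, "dz": 0, "roll": 0, "fingers": 1},
    {"dx": 0, "dy": 0, "dz": 0, "roll": 0, "fingers": 1},
    {"dx": 0, "dy": 0, "dz": 0, "roll": 0, "fingers": 1},
  ],
)

```text
time: 15.2
tool_pos: [0.5096, 0.018, 0.2315]
tcp_rot: [-1.884, -2.508, 0.011]
wrist_force: [-18.5, -5.7, 13.9]
width: 0.121
```

```bash
python3 - <<'E'
from h import *
go([.513,.020,.2307],106.1)
a=np.radians(16.2);M=np.array([[np.cos(a),-np.sin(a)],[np.sin(a),np.cos(a)]])
for n in('side','top'):
    c=snap(n,n+'9',s=1.5) ;X=cloud(c)
    Q=np.c_[(X[:,:2]-[.6128,.0017])@M,X[:,2]]
    # left lid frame rail (y 120..138) between hinge and front
    k=(Q[:,1]>.105)&(Q[:,1]<.142)&(Q[:,0]>-.10)&(Q[:,0]<.06)&(Q[:,2]>.115)&(Q[:,2]<.30)
    Z=Q[k];print(n,len(Z))
    if len(Z)>20:
        f=np.polyfit(Z[:,0],Z[:,2],1);print('slope deg',np.degrees(np.arctan(-f[0])),'ang from hinge',np.degrees(np.median(np.arctan2(Z[:,2]-.104,.075-Z[:,0]))))
E
```

```text
t 15.2 pos [0.5096 0.018  0.2315] yaw 106.17 tilt [-0.008 -0.003 -1.   ] F [-18.5  -5.7  13.9] w 0.121 q [-0.01 -0.06  1.91 -0.    1.3  -0.29]
tool shift/0.04: [0.025 0.096 0.019] roll/4: 0.017
side 1785
slope deg 42.03364540344086 ang from hinge 39.89824492301388
top 581
slope deg 44.003943581880904 ang from hinge 46.21579187222894
```

View pics/side9.png

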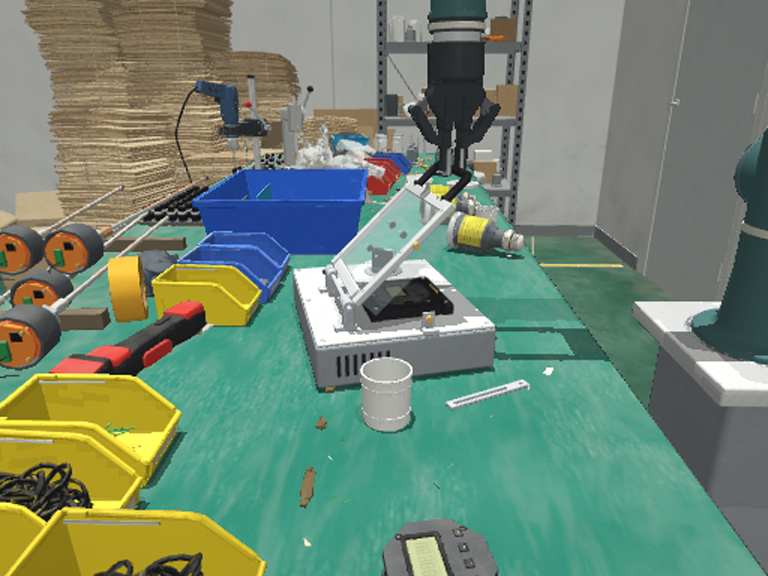

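The side view shows the lid up at about 45°, with the fingers on the bow handle at (455,170), and the stay and cup undisturbed. The bar has risen 0.1665 m, which is 45.1° on the 235 mm radius. There is about 18 N of side load, so I'll relax that slightly and let it settle.

Call:
play_rows(
  rows=[
    {"dx": 0, "dy": -0.04, "dz": 0, "roll": 0, "fingers": 1},
    {"dx": 0, "dy": -0.04, "dz": 0, "roll": 0, "fingers": 1},
    {"dx": 0, "dy": 0, "dz": 0, "roll": 0, "fingers": 1},
    {"dx": 0, "dy": 0, "dz": 0, "roll": 0, "fingers": 1},
    {"dx": 0, "dy": 0, "dz": 0, "roll": 0, "fingers": 1},
    {"dx": 0, "dy": 0, "dz": 0, "roll": 0, "fingers": 1},
    {"dx": 0, "dy": 0, "dz": 0, "roll": 0, "fingers": 1},
    {"dx": 0, "dy": 0, "dz": 0, "roll": 0, "fingers": 1},
  ],
)

```text
time: 15.97
tool_pos: [0.5085, 0.0176, 0.2302]
tcp_rot: [-1.886, -2.51, 0.005]
wrist_force: [-10.0, -3.5, 5.8]
width: 0.126
```

```bash
python3 - <<'E'
from h import *
go([.513,.020,.2307],106.1);print(abs(bot.read_state()['joint_vel']).max())
c=vision.read_camera('top');X=cloud(c)
Y=X[(abs(X[:,2]-.107)<.007)&(np.linalg.norm(X[:,:2]-[.614,-.109],axis=1)<.025)]
print('knob',len(Y),cv2.minAreaRect(Y[:,:2].astype('float32')*1000) if len(Y)>20 else 0)
o=ld('top0');d=np.abs(c['pixels'].astype(int)-o['pixels']).sum(2)
for n,(x0,y0,x1,y1) in dict(cup=(148,178,180,208),stay=(172,220,204,268),driver=(330,152,368,202)).items(): print(n,'changed px',(d[y0:y1,x0:x1]>90).sum())
E
```

```text
t 15.97 pos [0.5085 0.0176 0.2302] yaw 106.16 tilt [-0.004 -0.002 -1.   ] F [-10.   -3.5   5.8] w 0.126 q [-0.01 -0.07  1.92 -0.    1.29 -0.29]
tool shift/0.04: [ 0.025  0.125 -0.012] roll/4: 0.015
0.0026896866695156757
knob 79 ((614.1488647460938, -109.06305694580078), (10.880729675292969, 41.70577621459961), 61.11880111694336)
cup changed px 0
stay changed px 0
driver changed px 0
```

```bash
python3 -c "
from h import *
print(bot.finish_job())"
```

```text
the job is handed in; nothing more can be done
None
```

I turned the knob to its anticlockwise stop with the lid shut, then lifted the lid by its bow handle. I handed the job in at about 16 s, still holding the lid at about 45°. The hand-in reports no verdict.

**Last checks**
- **Knob:** its bar measures 151.1°, against about 151.2° expected at the stop. The reaction torque had also risen to about 1.1 N m when it reached the stop.
- **Lid angle:** about 44.7°, from the handle's rise on its 235 mm radius. Depth fits of the lid frame gave 40 to 46°, the 40° coming from the side camera. They are coarser than the handle figure and only roughly agree with it.
- **Hold:** the gripper is closed on the bar (opening about 10.7 mm) and the arm is still. A residual load of about 12 N remains at the wrist.
- **Stay, screwdriver and cup:** no changed pixels in the top view.

**What went wrong on the way**
- **Finger tips:** the cameras placed the finger tips about 27 mm above the reported tool position. My first grasp on the knob therefore closed on nothing. I measured the offset and corrected for it in both later grasps.
- **Refused call:** my first move call was refused whole, presumably because some row fields were left out; with all fields given it ran.

I viewed 10 pictures.

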